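Sort a mixed stack of plywood parts back onto their stock piles

ROBOT

A 6-joint arm with a two-finger parallel gripper is mounted at the origin on the work surface. World frame = base frame: x ahead of the robot, y to its left, z up, the work surface at z = 0. Lengths are in mm, angles in degrees, forces in N, time in s.
With the tool pointing down it reaches from about 300 to 850 mm from the base axis. Payload 4.2 kg.
Tool frame: the origin (TCP) lies at the very end of the fingers, on their centre line; the grasp point (between the pads) lies 19 mm behind it; z points along the fingers, y is the line along which they close (so a half turn about z gives the same grasp; the last joint's range is limited). The gripper opens to 91 mm and grips with 3 to 60 N. Pads are 32 mm wide; open, the fingers measure 118 mm over their backs; the gripper's body (76 mm by 178 mm) begins 60 mm behind the grasp point.
Start: joints at [-69.557, 18.312, 89.639, -0, 72.044, -1.146], TCP at [211.574, -534.677, 213.976] pointing down, gripper open.
Joint ranges: [-177.97, 177.97], [-48.28, 115.42], [12.27, 149.76], [-77.06, 257.06], [2.81, 150.46], [-146.56, 146.56]. Speed limits (degrees/s): [147.25, 147.25, 180, 180, 180, 180].

INTERFACE

Orientations are given as [roll, pitch, yaw] about the fixed x, y, z axes, in that order (R = Rz(yaw) Ry(pitch) Rx(roll)).
In Python, from workcell import env, eyes gives the robot as it stands.
- The arm moves only by the tool send_rows, never from a script. Its argument "targets" is text: rows parted by semicolons, each of 7 numbers parted by spaces: the shift along the tool's x, y, z in m, then the turn, a rotation vector about the tool's x, y, z in degrees, then the opening in per cent of the stroke, from 0 (shut) to 100 (fully open). A call has 1 to 12 rows; each row is the pose to reach, as a shift and turn from the pose commanded when the call began, along the tool's axes at that moment; what a row does not reach only later rows make up. A row lasts 1/12 s, in which the tool goes at most 41.7 mm and 7.16 degrees, less where a joint would pass 70% of its speed; a pose out of reach is approached as far as the arm can. A call with a gripper value outside its range is refused whole. The fingers move at their own pace and stop on an object; "grip_force" is the grip in N (left out, the last holds). Time passes only in rows, so rows that repeat a pose let the fingers close. It gives the time, the measured TCP pose, the force, the opening and the grip force at its end, in the units of the state.
- env.state(): the state, without advancing time (a new reading comes with each control period).
- eyes.grab_frame(name): name is "side" or "top" or "wrist"; returns a dict with "image" (400x640x3 uint8, blue, green, red), "fovy" (degrees; the focal length in pixels is half the picture's height over the tangent of half this angle, whatever the lens; pixels are square), "cx", "cy" (the principal point, pixels), "eye" and "attitude" of the camera in the world. Camera axes: x right, y up, looking along -z (the intrinsics and any distortion apply to the point x, -y, -z); pixel columns grow to the right and rows downward; lengths in mm; the calibration is good to about 2 mm. A picture is of the moment at which its call begins. There is no depth.
- env.job_done(): hands the job in; it is judged then, once.
The state is a dict: "time_s": time; "qpos": joint angles; "qvel": joint speeds; "effort": joint torques, N m; "ee_pos": TCP position; "ee_rot": TCP orientation; "force": force on the tool from outside, world axes, zero at the start; "torque": the same for the moment, N m; "gripper_width": finger opening in mm; "gripper_force": force on a finger pad.
Only numpy, scipy, OpenCV 4.12 (cv2) and the standard library are available. Lean on these libraries where they do the work, as an engineer would, in place of code of your own. Each camera call takes 0.05 s, during which the arm holds its last target. There are 200 camera calls.

TASK

A mixed stack of four different plywood parts has come to the packing bench. Take it apart and lay each part flat on top of the stock pile of its own kind, squared up with that pile so that it lines up with the parts below. Leave the tape roll and the tape measure where they are.

Things in the scene. Friction and masses are not known exactly. Their poses are not given: they have to be found in the camera images.
- foot_mid (a point): Rocker foot: round-ended (stadium) plywood piece, 160 mm long x 64 wide x 24 thick (all sizes here in mm), natural plywood face with two small dark screw holes. At the start the bottom of the mixed stack, lying on the bench. Loose. The point is its centre, 12 above its underside; x along its length, y across its width, z up out of its face. The stack is roughly squared up, each piece up to 5 off-centre and 0.15 rad askew on the one below.
- cleat_mid (a point): Cleat: plain rectangular plywood piece, 132 long x 52 wide x 24 thick, dark brown face with two small dark screw holes. At the start second from the bottom in the mixed stack, on the foot. Loose. The point is its centre, 12 above its underside; x along its length, y across its width, z up out of its face.
- rail_mid (a point): Short rail: blue-faced plywood piece, 24 thick; its body is 74 long x 42 wide, with a 16 long x 22 wide tenon in the middle of each end (106 long over all). At the start third from the bottom in the mixed stack, on the cleat. Loose. The point is its centre, 12 above its underside; x along its length, y across its width, z up out of its face.
- cap_mid (a point): Cap: orange-faced plywood disc, diameter 42, 24 thick. At the start on top of the mixed stack, on the rail. Loose. The point is its centre, 12 above its underside; z up out of its face.
- foot_pile_top (a point): Stock pile of two rocker feet, exactly like the loose one in shape, size and colour, one squarely on the other on a 4 thick brown card pad (172 x 76). It does not move. The point is the centre of the pile's top face, 52 above the bench, z up; x along the pieces' length, y across their width.
- cleat_pile_top (a point): Stock pile of two cleats, exactly like the loose one in shape, size and colour, one squarely on the other on a 4 thick brown card pad (144 x 64). It does not move. The point is the centre of the pile's top face, 52 above the bench, z up; x along the pieces' length, y across their width.
- rail_pile_top (a point): Stock pile of two short rails, exactly like the loose one in shape, size and colour, one squarely on the other on a 4 thick brown card pad (118 x 54). It does not move. The point is the centre of the pile's top face, 52 above the bench, z up; x along the pieces' length, y across their width.
- cap_pile_top (a point): Stock pile of two caps, exactly like the loose one in shape, size and colour, one squarely on the other on a 4 thick brown card pad (56 x 56). It does not move. The point is the centre of the pile's top face, 52 above the bench, z up.
- tape_roll: Bystander: roll of brown packing tape lying flat, diameter 90, 48 high; origin at the centre of its underside.
- tape_measure: Bystander: yellow tape measure lying flat, about 85 x 70, 36 high; origin at the centre of its underside.
Mind the look-alikes: they are no part of the job. Leave any green or yellow look-alike of the part that bears rail_mid alone.

How it is judged (in metres and radians):
At the end, for the whole second after the job is handed in: Each of the four parts lies flat and at rest on the pile of its own kind, its centre within 12 mm of the pile's centre, and (foot, cleat and rail) its length within 0.2 rad of the pile's, either way round (horizontal distance between foot_mid and foot_pile_top below 0.012 m and z of foot_mid in the frame of foot_pile_top between 0.008 and 0.016 m and angle between each of foot_mid, cleat_mid, rail_mid, cap_mid's own z axis and vertical below 0.08 rad and linear speed of each of foot, cleat, rail, cap below 0.02 m/s and angle between the x axis of foot_mid and the x axis of foot_pile_top, either way round below 0.2 rad and horizontal distance between cleat_mid and cleat_pile_top below 0.012 m and z of cleat_mid in the frame of cleat_pile_top between 0.008 and 0.016 m and angle between the x axis of cleat_mid and the x axis of cleat_pile_top, either way round below 0.2 rad and horizontal distance between rail_mid and rail_pile_top below 0.012 m and z of rail_mid in the frame of rail_pile_top between 0.008 and 0.016 m and angle between the x axis of rail_mid and the x axis of rail_pile_top, either way round below 0.2 rad and horizontal distance between cap_mid and cap_pile_top below 0.012 m and z of cap_mid in the frame of cap_pile_top between 0.008 and 0.016 m); the robot touches nothing.
It fails at once if The tape roll was shifted (more than 20 mm) (distance of tape_roll from where it was at the start of the episode above 0.02 m).
It fails at once if The tape measure was shifted (more than 20 mm) (distance of tape_measure from where it was at the start of the episode above 0.02 m).
It also fails if it takes over 120 s, if anything falls off the work surface, if the arm or the gripper's body presses on something with over 40 N, if the wrist force passes 120 N, or if a joint passes its speed limit or range.

## Working session

There is one attempt and no reset: what is moved stays moved. The work goes in short steps, Python scripts to look and compute and a tool call to move; the robot and the scene stay as the last step left them, time stands still between calls to the robot, and variables do not carry over. Pictures are saved under pics/ and viewed, at most 14 in all, crops included, and the job is handed in when it is done.

Besides the shell and the picture viewer there is one more tool, called after "Emit:" as a command line: name --argument value ..., lists and objects as JSON in quotes. send_rows: Moves the arm, as the interface text tells. Its arguments: {"type":"object","properties":{"targets":{"type":"string"},"grip_force":{"type":"number"}},"required":["targets"]}

```bash
ls; mkdir -p pics
python3 - <<'E'
from workcell import env, eyes
import cv2
for n in ("top","side"):
    f=eyes.grab_frame(n); cv2.imwrite(f"pics/{n}0.png",f["image"])
    print(n,{k:v for k,v in f.items() if k!="image"})
f=eyes.grab_frame("wrist"); cv2.imwrite("pics/wrist0.png",f["image"]); print({k:v for k,v in f.items() if k!="image"})
print(env.state())
E
```

```text
pics
top {'fovy': 54.628212490855454, 'cx': 322.22892555637526, 'cy': 197.01333204157658, 'eye': array([ 405.20870021,   26.9749834 , 1205.72562758]), 'attitude': array([  4.38202212,  -1.79924357, -91.08651821])}
side {'fovy': 44.69850200924326, 'cx': 315.1548291168753, 'cy': 200.5171969013757, 'eye': array([ 157.4842768 ,  922.12853266, 1011.66565987]), 'attitude': array([  46.50931872,   -1.23423028, -159.81732917])}
{'fovy': 59.999756129162996, 'cx': 317.4046127111127, 'cy': 201.77335611414972, 'eye': array([ 276.67657651, -509.55894085,  383.16848865]), 'attitude': array([-13.99181351,   0.15145872, -68.44015602])}
{'time_s': 0.15, 'qpos': array([-6.95590222e+01,  1.83424601e+01,  8.96900898e+01,  2.56062324e-04,
        7.20461575e+01, -1.14614476e+00]), 'qvel': array([ 0.00151531, -0.15071599, -0.1420537 ,  0.00510278,  0.00532935,
        0.05030998]), 'effort': array([ 1.68027374e-03, -4.12772048e+01, -2.32154220e+01,  7.28443265e-02,
        4.33211960e-02, -9.53534118e-05]), 'ee_pos': array([ 211.41426609, -534.30125968,  213.32288775]), 'ee_rot': array([-1.79921313e+02, -1.81779370e-03,  2.15870422e+01]), 'force': array([-0.30589094, -0.23992325,  0.31270125]), 'torque': array([ 0.04247757, -0.00144847, -0.04049515]), 'gripper_force': 0.0, 'gripper_width': 91.10951517488618}
```

View pics/top0.png

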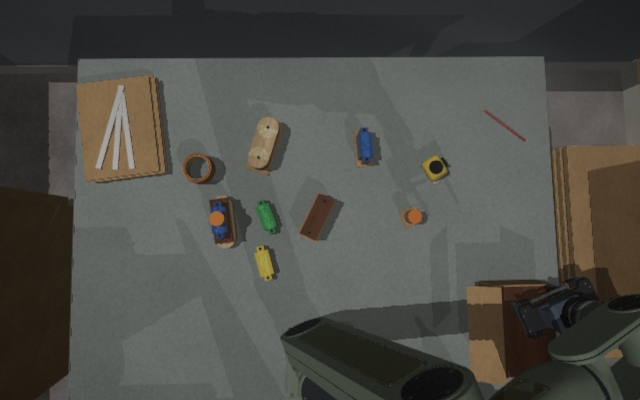

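View pics/side0.png

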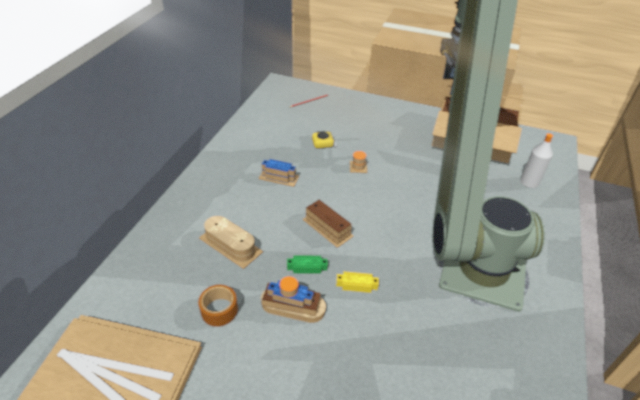

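The top view shows the mixed stack at (221,222) with the cap at (217,219). The piles are foot (264,144), rail (364,147), cleat (319,217) and cap (414,216). The tape roll is at (199,168), the measure at (434,168), and the green and yellow decoys at (266,217) and (264,263). In the side view the stack is at (293,298) and the piles at (231,237), (279,172), (328,222) and (359,160).

```bash
cat > h.py <<'E'
import numpy as np, cv2
from scipy.spatial.transform import Rotation as Ro
def cam(f): return f["eye"], Ro.from_euler("xyz",f["attitude"],degrees=True).as_matrix(), 200/np.tan(np.radians(f["fovy"]/2))
def ray(f,u,v):
    e,R,k=cam(f); d=R@np.array([(u-f["cx"])/k,-(v-f["cy"])/k,-1]); return e,d/np.linalg.norm(d)
def at(f,u,v,z):
    e,d=ray(f,u,v); return e+d*(z-e[2])/d[2]
def proj(f,p):
    e,R,k=cam(f); q=R.T@(np.asarray(p,float)-e); return f["cx"]-k*q[0]/q[2], f["cy"]+k*q[1]/q[2]
def tri(a,b):
    (p,d),(q,e)=a,b; s=np.linalg.lstsq(np.c_[d,-e],q-p,rcond=None)[0]
    x,y=p+s[0]*d,q+s[1]*e; return (x+y)/2, np.linalg.norm(x-y)
def blob(im,lo,hi,roi,near=None):
    """largest (or nearest) HSV blob in roi u0,v0,u1,v1 -> mask (full size), contour"""
    h=cv2.cvtColor(im,cv2.COLOR_BGR2HSV); m=cv2.inRange(h,np.array(lo),np.array(hi)); k=np.zeros_like(m)
    u0,v0,u1,v1=roi; k[v0:v1,u0:u1]=m[v0:v1,u0:u1]
    k=cv2.morphologyEx(k,cv2.MORPH_CLOSE,np.ones((3,3)))
    c=max(cv2.findContours(k,cv2.RETR_EXTERNAL,cv2.CHAIN_APPROX_NONE)[0],key=cv2.contourArea)
    return c[:,0,:].astype(float)
def rect(f,c,z):
    P=np.array([at(f,u,v,z)[:2] for u,v in c],np.float32); r=cv2.minAreaRect(P)
    b=cv2.boxPoints(r); e=[b[1]-b[0],b[2]-b[1]]; l=max(e,key=np.linalg.norm)
    return np.round(r[0],1), np.round(sorted(r[1])[::-1],1), round(float(np.degrees(np.arctan2(l[1],l[0]))%180),1)
E
python3 - <<'E'
import cv2,numpy as np
for n,pts in (("top",[(217,219),(414,216),(364,147),(326,210),(222,242),(264,144),(267,150),(259,165),(300,215),(360,162),(214,210)]),("side",[(289,285),(359,154),(358,163),(278,164),(335,212),(230,230),(320,300),(308,293),(310,300)])):
    h=cv2.cvtColor(cv2.imread(f"pics/{n}0.png"),cv2.COLOR_BGR2HSV)
    for u,v in pts: print(n,(u,v),h[v,u])
im=cv2.imread("pics/top0.png")[100:290,180:450]; a=cv2.resize(im,None,fx=2.9,fy=2.9,interpolation=2); cv2.imwrite("pics/t1.png",a)
im=cv2.imread("pics/side0.png")[120:330,190:390]; a=cv2.resize(im,None,fx=2.85,fy=2.85,interpolation=2); cv2.imwrite("pics/s1.png",a)
E
```

```text
top (217, 219) [ 13 170 162]
top (414, 216) [ 12 175 160]
top (364, 147) [109 155 112]
top (326, 210) [ 10 122  73]
top (222, 242) [ 13 114  78]
top (264, 144) [ 18  85 138]
top (267, 150) [ 17  86 140]
top (259, 165) [ 17  87 144]
top (300, 215) [60 10 98]
top (360, 162) [ 17 103 121]
top (214, 210) [108 158 121]
side (289, 285) [ 16 193 236]
side (359, 154) [ 15 168 231]
side (358, 163) [ 16 109 175]
side (278, 164) [107 166 189]
side (335, 212) [ 10  78 134]
side (230, 230) [ 19  70 222]
side (320, 300) [ 18  85 162]
side (308, 293) [109 162 134]
side (310, 300) [ 13  66 140]
```

View pics/t1.png

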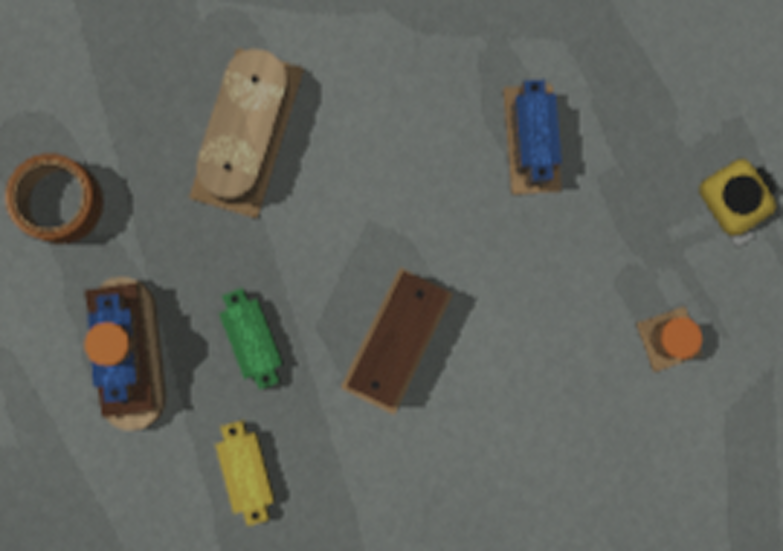

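View pics/s1.png

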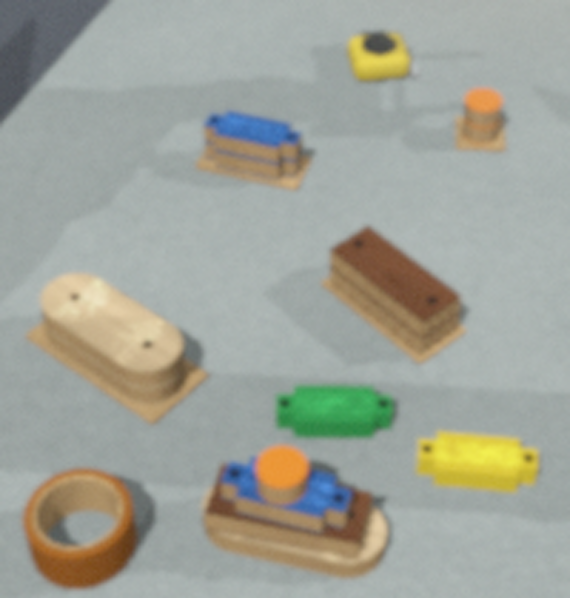

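Both crops are clear. The screw holes and cap discs can be matched between the views (the upper hole in top is the left hole in side). Next I triangulate them.

Run:
```python
from h import *
from workcell import env,eyes
T=eyes.grab_frame("top"); S=eyes.grab_frame("side")
t=lambda u,v:ray(T,u/2.9+180-.33,v/2.9+100-.33)
s=lambda u,v:ray(S,u/2.85+190-.33,v/2.85+120-.33)
for n,a,b,c,d in [("foot",(255,79),(74,297),(228,167),(148,345)),("cleat",(420,294),(358,243),(376,384),(432,300)),("rail",(534,87),(216,117),(541,172),(292,134)),("stackrail",(108,303),(236,472),(115,392),(341,496))]:
    p,e=tri(t(*a),s(*b)); q,g=tri(t(*c),s(*d)); l=p-q
    print(n,p.round(1),q.round(1),round(e,1),round(g,1),"mid",((p+q)/2).round(1),"ang",np.degrees(np.arctan2(l[1],l[0])).round(1))
O=((8,140,120),(19,255,255))
for n,rt,rs in [("cap",(200,205,235,235),(270,270,310,300)),("cappile",(395,200,430,230),(345,145,375,162))]:
    c=blob(T["image"],*O,rt); d=blob(S["image"],*O,rs)
    (a,_,_),(b,_,_)=cv2.fitEllipse(c.astype(np.float32)),cv2.fitEllipse(d.astype(np.float32))
    p,e=tri(ray(T,*a),ray(S,*b)); print(n,p.round(1),round(e,1),rect(T,c,p[2])[1])
B=((100,110,60),(120,255,255))
c=blob(T["image"],*B,(340,120,390,175)); print("rail",rect(T,c,52))
c=blob(T["image"],(5,95,50),(15,160,90),(295,190,345,245)); print("cleat",rect(T,c,52))
c=blob(T["image"],(13,50,122),(22,100,255),(240,110,285,172)); print("foot",rect(T,c,52))
for n,(u,v) in dict(roll=(198,168),meas=(434,168),green=(266,217),yel=(264,263)).items(): print(n,at(T,u,v,40).round(0))
```

```text
foot [707.7 149.9  51.1] [615.5 178.6  50.1] 0.8 1.0 mid [661.6 164.3  50.6] ang -17.3
cleat [480.6 -17.5  52.2] [388.6  29.1  50.8] 0.3 1.5 mid [434.6   5.8  51.5] ang -26.9
rail [ 692.9 -140.9   57.7] [ 604.4 -145.7   56.8] 3.7 1.7 mid [ 648.7 -143.3   57.3] ang 3.1
stackrail [474.7 296.2  72.3] [385.1 288.6  73.8] 2.0 3.3 mid [429.9 292.4  73. ] ang 4.8
cap [433.8 292.8  92.3] 1.1 [37. 37.]
cappile [ 430.7 -288.    47.7] 0.7 [40.8 40.4]
rail (array([ 650.7, -144.9]), array([102.8,  40.4]), 3.5)
cleat (array([434.4,   5.3]), array([131.6,  53.2]), 152.5)
foot (array([662.9, 164.2]), array([158.5,  62.9]), 162.2)
roll [588. 361.  40.]
meas [ 577. -356.   40.]
green [437. 158.  40.]
yel [300. 165.  40.]
```

Heights (about 51, 76 and 96 expected; measured 50–57, 73 and 92), spans and angles fit the given sizes. Next is a move helper, then motion.

```bash
cat >> h.py <<'E'
def go(*targets):
    """print shift (m, tool axes) and turn for chained targets x,y,z,yaw from the current pose"""
    from workcell import env
    s=env.state(); R=Ro.from_euler("xyz",s["ee_rot"],degrees=True)
    for x,y,z,yaw in targets:
        G=Ro.from_euler("xyz",[180,0,yaw],degrees=True)
        d=R.inv().apply(np.array([x,y,z])-s["ee_pos"])/1000; w=(R.inv()*G).as_rotvec(degrees=True)
        print((x,y,z,yaw),"shift",d.round(4),"turn",w.round(1),"rows>=",round(np.linalg.norm(d)/.0417,1))
E
python3 -c "
from h import *
go((470,-150,215,10),(433,293,200,4.8),(433,293,120,4.8))"
```

```text
(470, -150, 215, 10) shift [ 0.3818 -0.2624 -0.0012] turn [-0.   0.  11.6] rows>= 11.1
(433, 293, 200, 4.8) shift [ 0.5104 -0.6879  0.0141] turn [-0.   0.  16.8] rows>= 20.5
(433, 293, 120, 4.8) shift [ 0.5104 -0.6878  0.0941] turn [-0.   0.  16.8] rows>= 20.7
```

Emit:
send_rows --targets "0.19 -0.13 0 0 0 6 100; 0.382 -0.262 0 0 0 11.6 100; 0.382 -0.262 0 0 0 11.6 100; 0.382 -0.262 0 0 0 11.6 100; 0.382 -0.262 0 0 0 11.6 100; 0.382 -0.262 0 0 0 11.6 100; 0.382 -0.262 0 0 0 11.6 100; 0.382 -0.262 0 0 0 11.6 100; 0.382 -0.262 0 0 0 11.6 100; 0.382 -0.262 0 0 0 11.6 100; 0.382 -0.262 0 0 0 11.6 100; 0.382 -0.262 0 0 0 11.6 100"

```text
time_s: 1.25
ee_pos: [473.4, -145.5, 214.0]
ee_rot: [-179.9, -0.1, 10.3]
force: [0.2, -1.6, 0.3]
gripper_width: 91.6
gripper_force: 0.0
```

```bash
python3 -c "
from h import *
go((433,293,200,4.8),(433,293,140,4.8))"
```

```text
(433, 293, 200, 4.8) shift [ 0.0388 -0.4387  0.0149] turn [-0.1 -0.1  5.5] rows>= 10.6
(433, 293, 140, 4.8) shift [ 0.0386 -0.4385  0.0749] turn [-0.1 -0.1  5.5] rows>= 10.7
```

Emit:
send_rows --targets "0.039 -0.439 0.015 0 0 5.5 100; 0.039 -0.439 0.015 0 0 5.5 100; 0.039 -0.439 0.015 0 0 5.5 100; 0.039 -0.439 0.015 0 0 5.5 100; 0.039 -0.439 0.015 0 0 5.5 100; 0.039 -0.439 0.015 0 0 5.5 100; 0.039 -0.439 0.015 0 0 5.5 100; 0.039 -0.439 0.015 0 0 5.5 100; 0.039 -0.439 0.015 0 0 5.5 100; 0.039 -0.439 0.015 0 0 5.5 100; 0.039 -0.439 0.015 0 0 5.5 100; 0.039 -0.439 0.015 0 0 5.5 100"

```text
time_s: 2.25
ee_pos: [432.3, 292.5, 198.4]
ee_rot: [-179.9, 0.0, 4.7]
force: [1.0, 0.2, -0.0]
gripper_width: 91.2
gripper_force: 0.0
```

```bash
python3 -c "
from h import *
from workcell import eyes
f=eyes.grab_frame('wrist'); cv2.imwrite('pics/w1.png',f['image'])
try:
    c=blob(f['image'],(8,120,90),(19,255,255),(100,0,540,400)); print(rect(f,c,100), f['eye'],f['attitude'])
except Exception as e: print(e)
go((433,293,82,4.8))"
```

```text
(array([458.5, 294.5]), array([80.5, 43.6]), 7.6) [502.00964739 297.91841169 368.39105092] [-14.00732638   0.13828153 -85.28224417]
(433, 293, 82, 4.8) shift [ 0.0009 -0.003   0.1164] turn [ 0.   0.  -0.1] rows>= 2.8
```

View pics/w1.png

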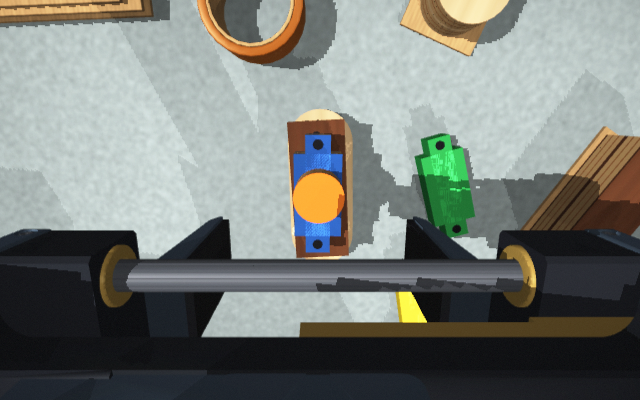

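The wrist view is clean. The cap centre is (319,198) and the rail holes are (318,145) and (318,244). The cleat corners are about (288,122), (345,120) and (297,257), and the foot end is at (320,108).

```bash
python3 -c "
from h import *
from workcell import eyes
f=eyes.grab_frame('wrist')
c=blob(f['image'],(8,190,215),(19,255,255),(280,160,360,235)); print('cap',rect(f,c,96))
a,b=at(f,318,145,72),at(f,318,244,72);print('rail',(a+b)/2,a-b)
a,b,c=at(f,288,122,48),at(f,345,120,48),at(f,297,257,48);print('cleat',(b+c)/2,a-c,np.linalg.norm(a-c),np.linalg.norm(b-a))
print('foot end',at(f,321,108,24))
c=blob(f['image'],(40,60,60),(85,255,255),(400,120,490,250)); print('green',rect(f,c,24))
"
```

```text
cap (array([437.7, 292.6]), array([40.5, 39.8]), 94.7)
rail [433.25929578 289.68330156  72.        ] [88.86230198  7.28797738  0.        ]
cleat [432.08912373 287.81942143  48.        ] [129.69158672  16.84827217   0.        ] 130.78138988767319 51.370748441436575
foot end [509.01292493 292.93634225  24.        ]
green (array([442.1, 163.7]), array([109.6,  47.9]), 20.8)
```

Emit:
send_rows --targets "0.004 0 0.04 0 0 0 100; 0.004 0 0.08 0 0 0 100; 0.004 0 0.105 0 0 0 100; 0.004 0 0.117 0 0 0 100; 0.004 0 0.117 0 0 0 100; 0.004 0 0.117 0 0 0 30; 0.004 0 0.117 0 0 0 30; 0.004 0 0.117 0 0 0 30; 0.004 0 0.117 0 0 0 30; 0.004 0 0.117 0 0 0 30; 0.004 0 0.117 0 0 0 30; 0.004 0 0.117 0 0 0 30" --grip_force 20

```text
time_s: 3.35
ee_pos: [436.7, 289.0, 82.3]
ee_rot: [-180.0, -0.0, 4.5]
force: [-0.1, 0.4, 0.7]
gripper_width: 47.4
gripper_force: 0.1
```

Emit:
send_rows --targets "0 0 0 0 0 0 30; 0 0 0 0 0 0 30; 0 0 0 0 0 0 30; 0 0 -0.01 0 0 0 30; 0 0 -0.04 0 0 0 30; 0 0 -0.08 0 0 0 30; 0 0 -0.08 0 0 0 30; 0 0 -0.08 0 0 0 30"

```text
time_s: 4.02
ee_pos: [438.0, 289.8, 164.7]
ee_rot: [-179.8, -0.3, 4.5]
force: [0.2, 0.5, -1.3]
gripper_width: 41.0
gripper_force: 20.0
```

```bash
python3 -c "
from h import *
go((470,0,160,4.8),(430.5,-288,150,4.8),(430.5,-288,60,4.8))"
```

```text
(470, 0, 160, 4.8) shift [0.0092 0.2914 0.004 ] turn [-0.2 -0.3 -0.3] rows>= 7.0
(430.5, -288, 150, 4.8) shift [-0.0528  0.5755  0.0129] turn [-0.2 -0.3 -0.3] rows>= 13.9
(430.5, -288, 60, 4.8) shift [-0.0533  0.5757  0.1029] turn [-0.2 -0.3 -0.3] rows>= 14.1
```

Emit:
send_rows --targets "-0.05 0.575 0.005 0 0 0 30; -0.05 0.575 0.005 0 0 0 30; -0.05 0.575 0.005 0 0 0 30; -0.05 0.575 0.005 0 0 0 30; -0.05 0.575 0.005 0 0 0 30; -0.05 0.575 0.005 0 0 0 30; -0.05 0.575 0.005 0 0 0 30; -0.05 0.575 0.005 0 0 0 30; -0.05 0.575 0.005 0 0 0 30; -0.05 0.575 0.005 0 0 0 30; -0.05 0.575 0.005 0 0 0 30; -0.05 0.575 0.005 0 0 0 30"

```text
time_s: 5.02
ee_pos: [431.0, -212.7, 156.6]
ee_rot: [-179.9, 0.1, 4.5]
force: [0.3, -0.2, -0.6]
gripper_width: 41.2
gripper_force: 20.0
```

```bash
python3 -c "
from h import *
go((430.5,-288,110,4.8),(430.5,-288,60,4.8))"
```

```text
(430.5, -288, 110, 4.8) shift [-0.0063  0.0751  0.0466] turn [-0.1  0.1 -0.3] rows>= 2.1
(430.5, -288, 60, 4.8) shift [-0.0062  0.0751  0.0966] turn [-0.1  0.1 -0.3] rows>= 2.9
```

Emit:
send_rows --targets "-0.003 0.04 0.01 0 0 0 30; -0.006 0.07 0.03 0 0 0 30; -0.006 0.075 0.047 0 0 0 30; -0.006 0.075 0.047 0 0 0 30; -0.006 0.075 0.047 0 0 0 30; -0.006 0.075 0.047 0 0 0 30; -0.006 0.075 0.047 0 0 0 30"

```text
time_s: 5.6
ee_pos: [432.8, -285.5, 111.5]
ee_rot: [180.0, -0.1, 4.6]
force: [-0.2, -0.2, -1.4]
gripper_width: 41.6
gripper_force: 20.0
```

```bash
python3 -c "
from h import *
from workcell import eyes
f=eyes.grab_frame('wrist'); cv2.imwrite('pics/w2.png',f['image'])
go((430.5,-288,60,4.8))"
```

```text
(430.5, -288, 60, 4.8) shift [-0.0027  0.0022  0.0517] turn [ 0.1 -0.1 -0.2] rows>= 1.2
```

View pics/w2.png

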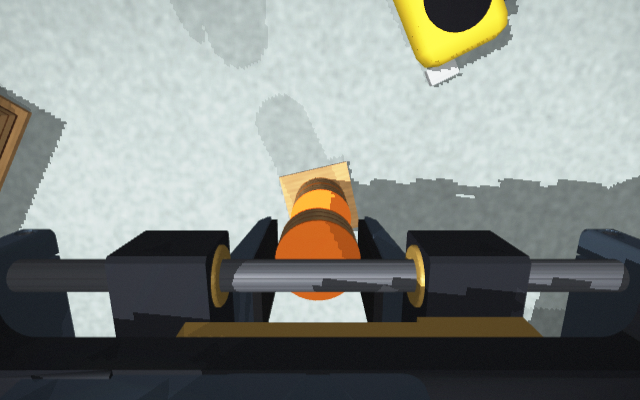

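The held cap is at (318,258). The pile top edge is visible at about (321,187) with sides at u≈290 and 352. I'll check the prediction against that.

```bash
python3 -c "
from h import *
from workcell import eyes
f=eyes.grab_frame('wrist')
print(proj(f,(451.5,-288,52)),at(f,321,188,52),at(f,290,212,52),at(f,352,212,52))"
```

```text
(np.float64(323.2558320662611), np.float64(193.721848278032)) [ 455.33113932 -286.14783591   52.        ] [ 436.84239489 -266.25624531   52.        ] [ 440.22466373 -308.79799928   52.        ]
```

Emit:
send_rows --targets "0 0.0015 0.025 0 0 0 30; 0 0.0015 0.04 0 0 0 30; 0 0.0015 0.046 0 0 0 30; 0 0.0015 0.048 0 0 0 30; 0 0.0015 0.048 0 0 0 30; 0 0.0015 0.0485 0 0 0 30; 0 0.0015 0.0485 0 0 0 30"

```text
time_s: 6.28
ee_pos: [433.1, -288.1, 63.1]
ee_rot: [179.9, -0.1, 4.5]
force: [-0.9, -0.3, -0.3]
gripper_width: 41.8
gripper_force: 20.0
```

Emit:
send_rows --targets "0 0 0.001 0 0 0 30; 0 0 0.001 0 0 0 55; 0 0 0.001 0 0 0 60; 0 0 0.001 0 0 0 70; 0 0 0.001 0 0 0 100; 0 0 0.001 0 0 0 100; 0 0 -0.04 0 0 0 100; 0 0 -0.08 0 0 0 100; 0 0 -0.09 0 0 0 100; 0 0 -0.09 0 0 0 100"

```text
time_s: 7.12
ee_pos: [434.5, -289.2, 155.7]
ee_rot: [179.7, -0.4, 4.5]
force: [-0.0, 0.2, 0.4]
gripper_width: 90.9
gripper_force: 0.0
```

```bash
python3 -c "
from h import *
from workcell import eyes
f=eyes.grab_frame('wrist')
c=blob(f['image'],(5,170,150),(19,255,255),(260,100,400,300));print('cap',rect(f,c,76))
T=eyes.grab_frame('top');cv2.imwrite('pics/top2.png',T['image'])
B=((100,110,60),(120,255,255))
c=blob(T['image'],*B,(195,190,245,250)); print('rail',rect(T,c,72))
go((432,291,160,4.8))"
```

```text
cap (array([ 434.6, -288. ]), array([41.2, 41.1]), 94.4)
rail (array([431.1, 292.9]), array([103.6,  40.8]), 4.7)
(432, 291, 160, 4.8) shift [ 0.0453 -0.5767 -0.0082] turn [-0.   0.  -0.3] rows>= 13.9
```

The cap is on its pile, with size and position matching. Next is the rail.

Emit:
send_rows --targets "0.045 -0.577 -0.005 0 0 0 100; 0.045 -0.577 -0.005 0 0 0 100; 0.045 -0.577 -0.005 0 0 0 100; 0.045 -0.577 -0.005 0 0 0 100; 0.045 -0.577 -0.005 0 0 0 100; 0.045 -0.577 -0.005 0 0 0 100; 0.045 -0.577 -0.005 0 0 0 100; 0.045 -0.577 -0.005 0 0 0 100; 0.045 -0.577 -0.005 0 0 0 100; 0.045 -0.577 -0.005 0 0 0 100; 0.045 -0.577 -0.005 0 0 0 100; 0.045 -0.577 -0.005 0 0 0 100"

```text
time_s: 8.22
ee_pos: [430.3, 213.6, 154.2]
ee_rot: [179.9, 0.2, 4.5]
force: [1.4, -1.1, 0.1]
gripper_width: 91.1
gripper_force: 0.0
```

```bash
python3 -c "
from h import *
go((432.5,291,170,4.8))"
```

```text
(432.5, 291, 170, 4.8) shift [ 0.0082 -0.0769 -0.016 ] turn [ 0.1  0.2 -0.3] rows>= 1.9
```

Emit:
send_rows --targets "0.008 -0.04 -0.016 0 0 0 100; 0.008 -0.077 -0.016 0 0 0 100; 0.008 -0.077 -0.016 0 0 0 100; 0.008 -0.077 -0.016 0 0 0 100; 0.008 -0.077 -0.016 0 0 0 100; 0.008 -0.077 -0.016 0 0 0 100; 0.008 -0.077 -0.016 0 0 0 100"

```text
time_s: 8.8
ee_pos: [433.9, 288.0, 171.7]
ee_rot: [179.9, 0.1, 4.4]
force: [0.4, -0.3, 0.7]
gripper_width: 91.0
gripper_force: 0.0
```

```bash
python3 -c "
from h import *
from workcell import eyes
f=eyes.grab_frame('wrist');cv2.imwrite('pics/w3.png',f['image'])
c=blob(f['image'],(100,110,60),(120,255,255),(230,80,410,300));print('rail',rect(f,c,72),c.min(0),c.max(0))
go((432.5,291,55,4.8))"
```

```text
rail (array([436.4, 293.2]), array([99.9, 41.7]), 4.7) [284. 138.] [337. 259.]
(432.5, 291, 55, 4.8) shift [-0.0012 -0.003   0.117 ] turn [ 0.   0.1 -0.4] rows>= 2.8
```

View pics/w3.png

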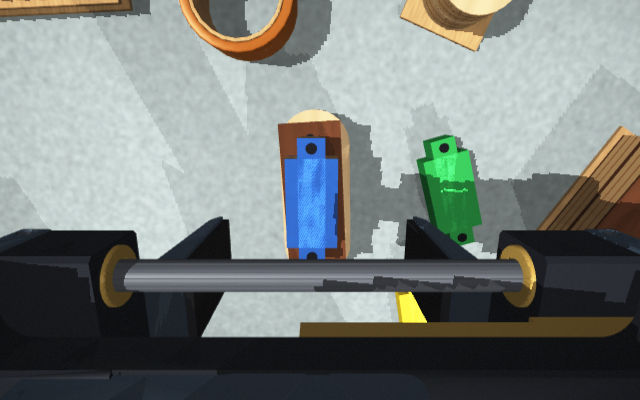

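The rail in w3 spans (284–337, 138–259), with its near end hidden by the rod. Its centre is about (433.5, 293) at 4.7°.

Emit:
send_rows --targets "0 -0.004 0.04 0 0 0 100; 0 -0.004 0.08 0 0 0 100; 0 -0.004 0.105 0 0 0 100; 0 -0.004 0.115 0 0 0 100; 0 -0.004 0.115 0 0 0 100; 0 -0.004 0.115 0 0 0 35; 0 -0.004 0.115 0 0 0 30; 0 -0.004 0.115 0 0 0 30; 0 -0.004 0.115 0 0 0 30; 0 -0.004 0.115 0 0 0 30; 0 -0.004 0.115 0 0 0 30; 0 -0.004 0.115 0 0 0 30"

```text
time_s: 9.85
ee_pos: [433.9, 293.7, 57.8]
ee_rot: [-180.0, -0.0, 4.5]
force: [-0.1, -0.0, -0.3]
gripper_width: 47.5
gripper_force: 0.0
```

Emit:
send_rows --targets "0 0 0 0 0 0 30; 0 0 0 0 0 0 30; 0 0 -0.01 0 0 0 30; 0 0 -0.04 0 0 0 30; 0 0 -0.08 0 0 0 30; 0 0 -0.1 0 0 0 30; 0 0 -0.1 0 0 0 30"

```text
time_s: 10.43
ee_pos: [436.6, 295.4, 163.1]
ee_rot: [-179.7, -0.6, 4.5]
force: [0.9, 0.6, -0.9]
gripper_width: 42.1
gripper_force: 20.0
```

```bash
python3 -c "
from h import *
go((652,-145,160,3.4))"
```

```text
(652, -145, 160, 3.4) shift [0.1802 0.456  0.0025] turn [-0.3 -0.6  1.1] rows>= 11.8
```

Emit:
send_rows --targets "0.18 0.456 0 0 0 1.1 30; 0.18 0.456 0 0 0 1.1 30; 0.18 0.456 0 0 0 1.1 30; 0.18 0.456 0 0 0 1.1 30; 0.18 0.456 0 0 0 1.1 30; 0.18 0.456 0 0 0 1.1 30; 0.18 0.456 0 0 0 1.1 30; 0.18 0.456 0 0 0 1.1 30; 0.18 0.456 0 0 0 1.1 30; 0.18 0.456 0 0 0 1.1 30; 0.18 0.456 0 0 0 1.1 30; 0.18 0.456 0 0 0 1.1 30"

```text
time_s: 11.43
ee_pos: [649.3, -150.1, 156.4]
ee_rot: [180.0, 0.1, 3.3]
force: [0.5, 0.7, -1.5]
gripper_width: 41.8
gripper_force: 20.0
```

Emit:
send_rows --targets "0 0 0 0 0 0 30; 0 0 0 0 0 0 30; 0 0 0 0 0 0 30"

```text
time_s: 11.68
ee_pos: [648.1, -146.4, 156.5]
ee_rot: [-179.9, 0.1, 3.4]
force: [0.2, -0.0, -0.9]
gripper_width: 41.8
gripper_force: 20.0
```

```bash
python3 -c "
from h import *
from workcell import eyes
f=eyes.grab_frame('wrist');cv2.imwrite('pics/w4.png',f['image'])
for x,y in ((53,11),(53,-11),(37,21),(37,-21)): 
  c,s=np.cos(.06),np.sin(.06); print(np.round(proj(f,(650+x*c-y*s,-144.5+x*s+y*c,52))))
go((651,-144.5,62,3.4))"
```

```text
[301. 135.]
[330. 135.]
[289. 155.]
[342. 155.]
(651, -144.5, 62, 3.4) shift [ 0.0032 -0.0011  0.0948] turn [-0.1  0.1  0. ] rows>= 2.3
```

View pics/w4.png

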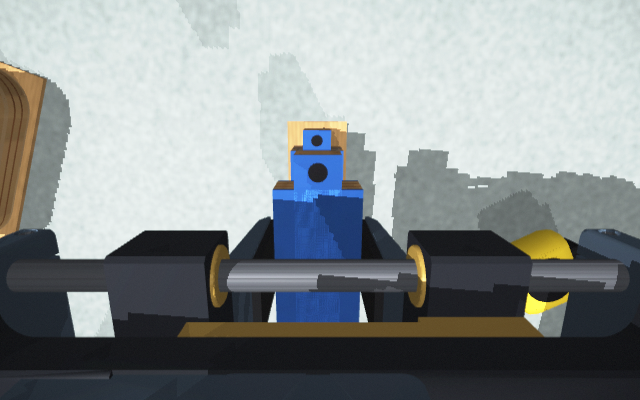

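In w4 the pile's tenon edge is at (303–331,129). That is about 4 mm farther in x than the top camera gave, so I place at x≈653, y≈−146.

Emit:
send_rows --targets "0.005 0 0.04 0 0 0 30; 0.005 0 0.07 0 0 0 30; 0.005 0 0.085 0 0 0 30; 0.005 0 0.09 0 0 0 30; 0.005 0 0.093 0 0 0 30; 0.005 0 0.093 0 0 0 30; 0.005 0 0.093 0 0 0 30; 0.005 0 0.093 0 0 0 30"

```text
time_s: 12.4
ee_pos: [655.0, -146.6, 66.3]
ee_rot: [179.9, -0.2, 3.4]
force: [0.3, 0.1, -0.7]
gripper_width: 41.4
gripper_force: 20.0
```

Emit:
send_rows --targets "-0.001 0 0.002 0 0 0 30; -0.001 0 0.004 0 0 0 30; -0.001 0 0.004 0 0 0 30; -0.001 0 0.004 0 0 0 30"

```text
time_s: 12.73
ee_pos: [653.3, -146.9, 61.5]
ee_rot: [180.0, -0.1, 3.4]
force: [-0.9, -0.0, 5.0]
gripper_width: 42.0
gripper_force: 20.0
```

Contact is felt (5 N), so I release.

Emit:
send_rows --targets "0 0 0 0 0 0 55; 0 0 0 0 0 0 60; 0 0 0 0 0 0 70; 0 0 0 0 0 0 100; 0 0 0 0 0 0 100; 0 0 0 0 0 0 100; 0 0 -0.04 0 0 0 100; 0 0 -0.08 0 0 0 100; 0 0 -0.1 0 0 0 100; 0 0 -0.1 0 0 0 100; 0 0 -0.1 0 0 0 100"

```text
time_s: 13.65
ee_pos: [653.6, -146.8, 162.0]
ee_rot: [179.9, -0.2, 3.4]
force: [0.1, 0.5, -0.3]
gripper_width: 91.0
gripper_force: 0.0
```

```bash
python3 -c "
from h import *
from workcell import eyes
f=eyes.grab_frame('wrist');
c=blob(f['image'],(100,110,60),(120,255,255),(230,60,410,259));print('rail',rect(f,c,76))
T=eyes.grab_frame('top');cv2.imwrite('pics/top3.png',T['image'])
c=blob(T['image'],(100,110,60),(120,255,255),(340,120,390,175)); print('rail top',rect(T,c,76))
c=blob(T['image'],(5,95,40),(15,165,92),(195,185,250,255)); print('cleat',rect(T,c,48))
go((432,291,150,7))"
```

```text
rail (array([ 660.8, -146.4]), array([93.8, 41.8]), 3.3)Traceback (most recent call last):
  File "<string>", line 7, in <module>
    c=blob(T['image'],(100,110,60),(120,255,255),(340,120,390,175)); print('rail top',rect(T,c,76))
  File "h.py", line 18, in blob
    c=max(cv2.findContours(k,cv2.RETR_EXTERNAL,cv2.CHAIN_APPROX_NONE)[0],key=cv2.contourArea)
ValueError: max() iterable argument is empty
```

The rail is on its pile (far end at 707.7, so its centre is about 655). Back to the stack for the cleat.

```bash
python3 -c "
from h import *
go((425,288,180,7))"
```

```text
(425, 288, 180, 7) shift [-0.201  -0.4472 -0.0202] turn [-0.   0.1 -3.6] rows>= 11.8
```

Emit:
send_rows --targets "-0.201 -0.447 -0.02 0 0 -3.6 100; -0.201 -0.447 -0.02 0 0 -3.6 100; -0.201 -0.447 -0.02 0 0 -3.6 100; -0.201 -0.447 -0.02 0 0 -3.6 100; -0.201 -0.447 -0.02 0 0 -3.6 100; -0.201 -0.447 -0.02 0 0 -3.6 100; -0.201 -0.447 -0.02 0 0 -3.6 100; -0.201 -0.447 -0.02 0 0 -3.6 100; -0.201 -0.447 -0.02 0 0 -3.6 100; -0.201 -0.447 -0.02 0 0 -3.6 100; -0.201 -0.447 -0.02 0 0 -3.6 100; -0.201 -0.447 -0.02 0 0 -3.6 100"

```text
time_s: 14.75
ee_pos: [423.2, 289.4, 178.7]
ee_rot: [179.9, 0.2, 7.1]
force: [0.6, 0.4, -0.2]
gripper_width: 91.5
gripper_force: 0.0
```

Emit:
send_rows --targets "0 0 0 0 0 0 100; 0 0 0 0 0 0 100; 0 0 0 0 0 0 100; 0 0 0 0 0 0 100"

```text
time_s: 15.08
ee_pos: [426.0, 286.4, 179.5]
ee_rot: [179.9, 0.1, 6.9]
force: [-0.0, 0.3, 0.4]
gripper_width: 91.3
gripper_force: 0.0
```

```bash
python3 -c "
from h import *
from workcell import eyes
f=eyes.grab_frame('wrist');cv2.imwrite('pics/w5.png',f['image'])
go((432,288,32,7))"
```

```text
(432, 288, 32, 7) shift [ 0.0061 -0.0011  0.1477] turn [ 0.1  0.1 -0.1] rows>= 3.5
```

View pics/w5.png

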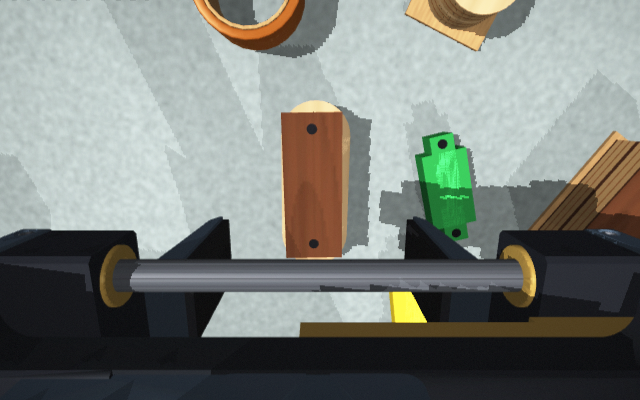

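In w5 the cleat corners are (281,112), (341,113), (286,257) and (343,257), with holes at (311,129) and (313.5,244). The foot end is at (317,100).

```bash
python3 -c "
from h import *
from workcell import eyes
f=eyes.grab_frame('wrist')
a,b,c,d=[at(f,u,v,48)[:2] for u,v in ((281,112),(341,113),(286,257),(343,257))]
print((a+b+c+d)/4,np.linalg.norm(a-c),np.linalg.norm(a-b),np.degrees(np.arctan2(*(a-c)[::-1])))
p,q=at(f,311,129,48)[:2],at(f,313.5,244,48)[:2];m=(p+q)/2;print(m,p-q,np.degrees(np.arctan2(*(p-q)[::-1])))
print('foot end',at(f,317,100,24))
go((m[0],m[1],32,8))"
```

```text
[432.36670034 291.12803946] 131.24248545659273 50.58964658321772 7.431500439483683
[431.96202356 291.56791639] [103.31380899  14.2788859 ] 7.868934916172684
foot end [508.75827272 296.59314943  24.        ]
(np.float64(431.9620235629337), np.float64(291.56791638756715), 32, 8) shift [ 0.0063 -0.0046  0.1479] turn [ 0.   0.  -1.1] rows>= 3.6
```

Emit:
send_rows --targets "0.006 -0.005 0.04 0 0 -1 100; 0.006 -0.005 0.08 0 0 -1 100; 0.006 -0.005 0.115 0 0 -1 100; 0.006 -0.005 0.138 0 0 -1 100; 0.006 -0.005 0.146 0 0 -1 100; 0.006 -0.005 0.146 0 0 -1 35; 0.006 -0.005 0.146 0 0 -1 35; 0.006 -0.005 0.146 0 0 -1 35; 0.006 -0.005 0.146 0 0 -1 35; 0.006 -0.005 0.146 0 0 -1 35; 0.006 -0.005 0.146 0 0 -1 35; 0.006 -0.005 0.146 0 0 -1 35" --grip_force 25

```text
time_s: 16.18
ee_pos: [431.7, 293.5, 35.4]
ee_rot: [-180.0, -0.1, 8.0]
force: [-0.2, -0.8, 5.1]
gripper_width: 52.1
gripper_force: 25.0
```

Emit:
send_rows --targets "0 0 0 0 0 0 35; 0 0 0 0 0 0 35; 0 0 -0.01 0 0 0 35; 0 0 -0.04 0 0 0 35; 0 0 -0.08 0 0 0 35; 0 0 -0.11 0 0 0 35; 0 0 -0.12 0 0 0 35; 0 0 -0.12 0 0 0 35"

```text
time_s: 16.85
ee_pos: [432.6, 294.4, 157.4]
ee_rot: [-179.8, -0.3, 8.0]
force: [0.1, -0.6, -2.3]
gripper_width: 51.6
gripper_force: 25.0
```

```bash
python3 -c "
from h import *
go((437,5,150,-27.2))"
```

```text
(437, 5, 150, -27.2) shift [-0.0359  0.2872  0.0064] turn [-0.3 -0.3 35.2] rows>= 6.9
```

Emit:
send_rows --targets "-0.036 0.287 0 0 0 35.2 35; -0.036 0.287 0 0 0 35.2 35; -0.036 0.287 0 0 0 35.2 35; -0.036 0.287 0 0 0 35.2 35; -0.036 0.287 0 0 0 35.2 35; -0.036 0.287 0 0 0 35.2 35; -0.036 0.287 0 0 0 35.2 35; -0.036 0.287 0 0 0 35.2 35; -0.036 0.287 0 0 0 35.2 35; -0.036 0.287 0 0 0 35.2 35; -0.036 0.287 0 0 0 35.2 35; -0.036 0.287 0 0 0 35.2 35"

```text
time_s: 17.85
ee_pos: [435.1, 5.4, 153.9]
ee_rot: [180.0, 0.1, -27.1]
force: [-0.1, 0.2, -1.2]
gripper_width: 51.6
gripper_force: 25.0
```

```bash
python3 -c "
from h import *
from workcell import eyes
f=eyes.grab_frame('wrist');cv2.imwrite('pics/w6.png',f['image'])
c,s=np.cos(np.radians(-27.2)),np.sin(np.radians(-27.2))
for x,y in ((66,26),(66,-26),(46,0)): print(np.round(proj(f,(434.5+x*c-y*s,5.5+x*s+y*c,52))))
go((437,5,64,-27.2))"
```

```text
[285. 121.]
[353. 121.]
[319. 147.]
(437, 5, 64, -27.2) shift [ 0.0018 -0.0005  0.09  ] turn [0.  0.  0.1] rows>= 2.2
```

View pics/w6.png

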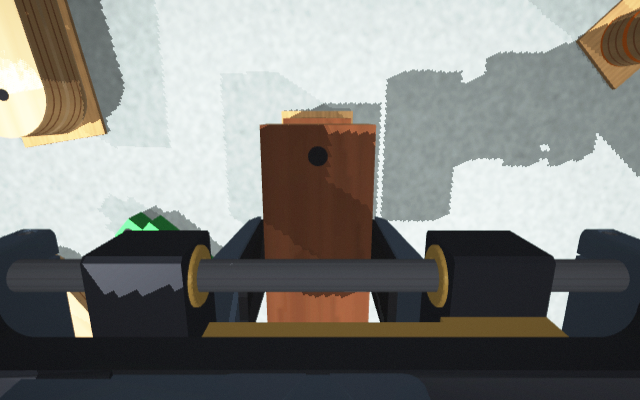

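The held cleat hides its pile, and only the pad's far edge shows, at about (282–352,110). I check both the pad and the held cleat's corners, (261,126) and (376,125).

```bash
python3 -c "
from h import *
from workcell import eyes
f=eyes.grab_frame('wrist')
th=np.radians(-27.2);R=np.array([[np.cos(th),np.sin(th)],[-np.sin(th),np.cos(th)]])
for u,v,z in ((282,110,4),(352,110,4),(261,126,166.5),(376,125,166.5)):
  p=at(f,u,v,z)[:2]; print(R@(p-[434.5,5.5]))
"
```

```text
[74.69564247 33.18765378]
[ 74.80738055 -29.3121669 ]
[65.65521835 26.63049138]
[ 66.18011997 -24.43211658]
```

Emit:
send_rows --targets "0.003 -0.001 0.04 0 0 0 35; 0.003 -0.001 0.07 0 0 0 35; 0.003 -0.001 0.083 0 0 0 35; 0.003 -0.001 0.088 0 0 0 35; 0.003 -0.001 0.088 0 0 0 35; 0.003 -0.001 0.088 0 0 0 35; 0.003 -0.001 0.088 0 0 0 35; 0.003 -0.001 0.088 0 0 0 35"

```text
time_s: 18.62
ee_pos: [439.7, 3.7, 67.6]
ee_rot: [-179.9, -0.2, -27.2]
force: [0.3, 0.1, -0.9]
gripper_width: 51.8
gripper_force: 25.0
```

Emit:
send_rows --targets "-0.001 -0.0005 0.002 0 0 0 35; -0.001 -0.0005 0.004 0 0 0 35; -0.001 -0.0005 0.0045 0 0 0 35; -0.001 -0.0005 0.0045 0 0 0 35"

```text
time_s: 18.95
ee_pos: [438.4, 4.6, 63.3]
ee_rot: [-180.0, -0.1, -27.2]
force: [-2.6, -0.1, 10.3]
gripper_width: 51.8
gripper_force: 25.0
```

Emit:
send_rows --targets "0 0 0 0 0 0 65; 0 0 0 0 0 0 70; 0 0 0 0 0 0 80; 0 0 0 0 0 0 100; 0 0 0 0 0 0 100; 0 0 0 0 0 0 100; 0 0 -0.04 0 0 0 100; 0 0 -0.08 0 0 0 100; 0 0 -0.11 0 0 0 100; 0 0 -0.11 0 0 0 100; 0 0 -0.11 0 0 0 100"

```text
time_s: 19.87
ee_pos: [438.9, 4.5, 173.4]
ee_rot: [-179.9, -0.2, -27.2]
force: [-0.5, 0.3, 0.5]
gripper_width: 91.4
gripper_force: 0.0
```

```bash
python3 -c "
from h import *
from workcell import eyes
f=eyes.grab_frame('wrist');cv2.imwrite('pics/w7.png',f['image'])
T=eyes.grab_frame('top');cv2.imwrite('pics/top4.png',T['image'])
try:
 c=blob(T['image'],(13,50,105),(24,130,255),(190,180,250,260)); print('foot',rect(T,c,24))
except Exception as e: print(e)
c=blob(f['image'],(3,95,20),(15,190,200),(240,60,400,256)); print('cleat',rect(f,c,76))
go((422,291,160,4))"
```

```text
foot (array([427. , 289.7]), array([159.1,  64. ]), 5.9)
cleat (array([451.5,  -0.9]), array([111.5,  51.6]), 152.8)
(422, 291, 160, 4) shift [-0.1442 -0.248   0.0109] turn [  0.    0.1 -31.2] rows>= 6.9
```

View pics/w7.png

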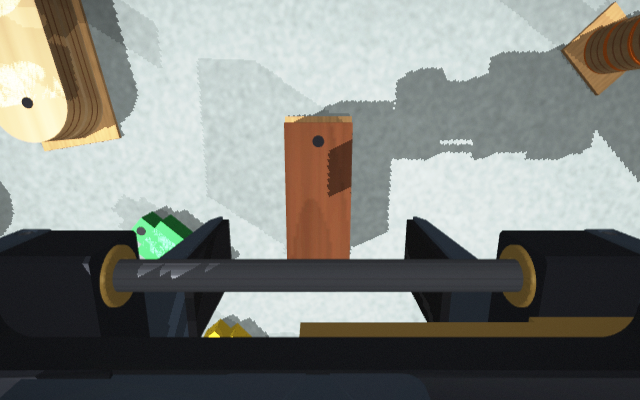

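Emit:
send_rows --targets "-0.144 -0.248 0 0 0 -33 100; -0.144 -0.248 0 0 0 -33 100; -0.144 -0.248 0 0 0 -33 100; -0.144 -0.248 0 0 0 -33 100; -0.144 -0.248 0 0 0 -33 100; -0.144 -0.248 0 0 0 -33 100; -0.144 -0.248 0 0 0 -33 100; -0.144 -0.248 0 0 0 -33 100; -0.144 -0.248 0 0 0 -33 100; -0.144 -0.248 0 0 0 -33 100; -0.144 -0.248 0 0 0 -33 100; -0.144 -0.248 0 0 0 -33 100"

```text
time_s: 20.97
ee_pos: [423.1, 289.5, 171.4]
ee_rot: [179.9, 0.1, 5.7]
force: [0.6, -1.1, 0.4]
gripper_width: 91.6
gripper_force: 0.0
```

```bash
python3 -c "
from h import *
from workcell import eyes
f=eyes.grab_frame('wrist');cv2.imwrite('pics/w8.png',f['image'])
go((429,291,11,6))"
```

```text
(429, 291, 11, 6) shift [ 0.0059 -0.0009  0.1607] turn [ 0.   0.  -0.3] rows>= 3.9
```

View pics/w8.png

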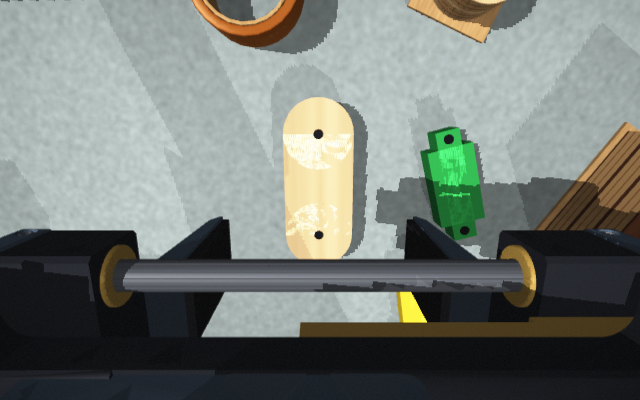

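In w7 the cleat lies squarely on its pile, with a thin strip of pad behind it (which biased the blob). In w8 the foot's holes are at (318.5,134) and (319,235).

```bash
python3 -c "
from h import *
from workcell import eyes
f=eyes.grab_frame('wrist')
p,q=at(f,318.5,134,24)[:2],at(f,319,235,24)[:2];m=(p+q)/2;a=np.degrees(np.arctan2(*(p-q)[::-1]));print(m,np.linalg.norm(p-q),a,at(f,319,97,24))
go((m[0],m[1],10,a))"
```

```text
[428.87664131 288.95062599] 96.10982836559121 5.9831489137156675 [508.5024452  296.69243575  24.        ]
(np.float64(428.87664131280087), np.float64(288.9506259876805), 10, np.float64(5.9831489137156675)) shift [0.0054 0.0013 0.1618] turn [ 0.   0.  -0.3] rows>= 3.9
```

Emit:
send_rows --targets "0.006 0.001 0.04 0 0 0 100; 0.006 0.001 0.08 0 0 0 100; 0.006 0.001 0.12 0 0 0 100; 0.006 0.001 0.15 0 0 0 100; 0.006 0.001 0.16 0 0 0 100; 0.006 0.001 0.16 0 0 0 100; 0.006 0.001 0.16 0 0 0 50; 0.006 0.001 0.16 0 0 0 50; 0.006 0.001 0.16 0 0 0 50; 0.006 0.001 0.16 0 0 0 50; 0.006 0.001 0.16 0 0 0 50; 0.006 0.001 0.16 0 0 0 50" --grip_force 30

```text
time_s: 22.07
ee_pos: [430.2, 290.9, 13.4]
ee_rot: [-180.0, -0.1, 5.8]
force: [-0.6, -1.3, 7.5]
gripper_width: 63.6
gripper_force: 30.0
```

Emit:
send_rows --targets "0 0 0 0 0 0 50; 0 0 0 0 0 0 50; 0 0 -0.01 0 0 0 50; 0 0 -0.04 0 0 0 50; 0 0 -0.08 0 0 0 50; 0 0 -0.11 0 0 0 50; 0 0 -0.14 0 0 0 50; 0 0 -0.14 0 0 0 50; 0 0 -0.14 0 0 0 50"

```text
time_s: 22.82
ee_pos: [429.9, 291.1, 153.9]
ee_rot: [-179.9, -0.2, 5.8]
force: [0.6, 0.5, -2.4]
gripper_width: 63.8
gripper_force: 30.0
```

```bash
python3 -c "
from h import *
go((665,163.5,150,-17.5))"
```

```text
(665, 163.5, 150, -17.5) shift [0.221  0.1507 0.0045] turn [-0.2 -0.2 23.3] rows>= 6.4
```

Emit:
send_rows --targets "0.221 0.151 0 0 0 23.3 50; 0.221 0.151 0 0 0 23.3 50; 0.221 0.151 0 0 0 23.3 50; 0.221 0.151 0 0 0 23.3 50; 0.221 0.151 0 0 0 23.3 50; 0.221 0.151 0 0 0 23.3 50; 0.221 0.151 0 0 0 23.3 50; 0.221 0.151 0 0 0 23.3 50; 0.221 0.151 0 0 0 23.3 50; 0.221 0.151 0 0 0 23.3 50; 0.221 0.151 0 0 0 23.3 50; 0.221 0.151 0 0 0 23.3 50"

```text
time_s: 23.82
ee_pos: [663.2, 163.4, 151.7]
ee_rot: [180.0, 0.1, -17.4]
force: [0.2, 0.8, -2.0]
gripper_width: 63.5
gripper_force: 30.0
```

```bash
python3 -c "
from h import *
from workcell import eyes
f=eyes.grab_frame('wrist');cv2.imwrite('pics/w9.png',f['image'])
th=np.radians(-17.5);c,s=np.cos(th),np.sin(th)
for x,y,z in ((80,0,52),(86,38,4),(86,-38,4)): print(np.round(proj(f,(662.5+x*c-y*s,164.3+x*s+y*c,z))))
for x,z in ((80,165),): print(np.round(proj(f,(665+x*c,163.5+x*s,z))))
go((665,163.5,65,-17.5))"
```

```text
[318. 102.]
[275.  97.]
[361.  97.]
[318.  87.]
(665, 163.5, 65, -17.5) shift [ 0.0015 -0.0006  0.087 ] turn [0.  0.  0.1] rows>= 2.1
```

View pics/w9.png

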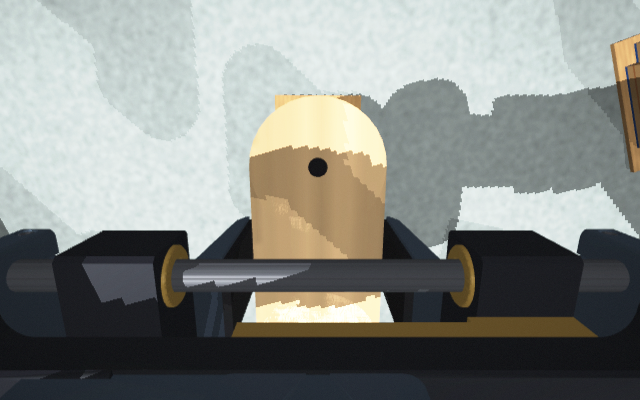

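The pad corners are at (276,96) and (361,96), close to the prediction. The held foot's end is at (318,96) and its hole at (317,167).

```bash
python3 -c "
from h import *
from workcell import eyes
f=eyes.grab_frame('wrist')
th=np.radians(-17.5);R=np.array([[np.cos(th),np.sin(th)],[-np.sin(th),np.cos(th)]])
for u,v,z in ((276,95.5,4),(361,95.5,4),(318,96,163),(317.5,167,163)):
  p=at(f,u,v,z)[:2]; print(R@(p-[662.5,164.3]))
"
```

```text
[87.70521873 36.78546968]
[ 87.75074768 -37.90375042]
[79.16003338  0.10857859]
[47.78642716  0.30679258]
```

Emit:
send_rows --targets "0.002 0.001 0.04 0 0 0 50; 0.002 0.001 0.065 0 0 0 50; 0.002 0.001 0.077 0 0 0 50; 0.002 0.001 0.082 0 0 0 50; 0.002 0.001 0.082 0 0 0 50; 0.002 0.001 0.082 0 0 0 50; 0.002 0.001 0.082 0 0 0 50; 0.002 0.001 0.082 0 0 0 50"

```text
time_s: 24.58
ee_pos: [667.1, 161.3, 71.8]
ee_rot: [-179.9, -0.2, -17.5]
force: [0.3, 0.0, -2.4]
gripper_width: 63.7
gripper_force: 30.0
```

Emit:
send_rows --targets "-0.002 0 0.003 0 0 0 50; -0.002 0 0.005 0 0 0 50; -0.002 0 0.006 0 0 0 50; -0.002 0 0.007 0 0 0 50; -0.002 0 0.007 0 0 0 50"

```text
time_s: 25.0
ee_pos: [664.2, 161.8, 65.4]
ee_rot: [-180.0, -0.1, -17.5]
force: [-3.9, 0.7, 8.5]
gripper_width: 63.7
gripper_force: 30.0
```

Contact, so I release, retreat, and go back out of the top camera's way.

Emit:
send_rows --targets "0 0 0 0 0 0 75; 0 0 0 0 0 0 80; 0 0 0 0 0 0 90; 0 0 0 0 0 0 100; 0 0 0 0 0 0 100; 0 0 0 0 0 0 100; 0 0 -0.04 0 0 0 100; 0 0 -0.08 0 0 0 100; 0 0 -0.12 0 0 0 100; 0 0 -0.14 0 0 0 100; 0 0 -0.14 0 0 0 100"

```text
time_s: 25.92
ee_pos: [667.1, 162.3, 209.8]
ee_rot: [-179.7, -0.6, -17.5]
force: [0.4, 0.1, 0.6]
gripper_width: 91.1
gripper_force: 0.0
```

```bash
python3 -c "
from h import *
go((330,400,220,-5))"
```

```text
(330, 400, 220, -5) shift [-0.3929 -0.1253 -0.0137] turn [ -0.3  -0.6 -12.5] rows>= 9.9
```

Emit:
send_rows --targets "-0.393 -0.125 -0.01 0 0 0 100; -0.393 -0.125 -0.01 0 0 0 100; -0.393 -0.125 -0.01 0 0 0 100; -0.393 -0.125 -0.01 0 0 0 100; -0.393 -0.125 -0.01 0 0 0 100; -0.393 -0.125 -0.01 0 0 0 100; -0.393 -0.125 -0.01 0 0 0 100; -0.393 -0.125 -0.01 0 0 0 100; -0.393 -0.125 -0.01 0 0 0 100; -0.393 -0.125 -0.01 0 0 0 100; -0.393 -0.125 -0.01 0 0 0 100; -0.393 -0.125 -0.01 0 0 0 100"

```text
time_s: 26.92
ee_pos: [351.5, 371.4, 209.5]
ee_rot: [-178.3, 2.6, -14.4]
force: [0.1, -0.7, -0.5]
gripper_width: 91.0
gripper_force: 0.0
```

Emit:
send_rows --targets "0 0 0 0 0 0 100; 0 0 0 0 0 0 100; 0 0 0 0 0 0 100; 0 0 0 0 0 0 100"

```text
time_s: 27.25
ee_pos: [352.9, 371.3, 209.9]
ee_rot: [-178.2, 2.5, -14.5]
force: [0.9, 0.8, -0.1]
gripper_width: 91.6
gripper_force: 0.0
```

Run:
```python
from h import *
from workcell import eyes
T=eyes.grab_frame('top')
im=T['image'][100:290,180:450]; cv2.imwrite('pics/end.png',cv2.resize(im,None,fx=2.9,fy=2.9,interpolation=2))
for n,lo,hi,roi in (("rail",(100,110,60),(120,255,255),(340,120,390,175)),("cleat",(5,95,50),(15,160,90),(295,185,345,245)),("foot",(13,50,122),(22,100,255),(235,105,285,172)),("cap",(8,140,120),(19,255,255),(395,200,435,232))):
    try: print(n,rect(T,blob(T['image'],lo,hi,roi),76))
    except Exception as e: print(n,e)
```

```text
rail (array([ 650.1, -146.6]), array([103.1,  40.3]), 3.5)
cleat (array([434.2,   6.4]), array([131.6,  53.5]), 152.3)
foot (array([655. , 165.5]), array([170.7,  63.9]), 162.6)
cap (array([ 432.1, -287.8]), array([40.1, 39.3]), 133.2)
```

View pics/end.png

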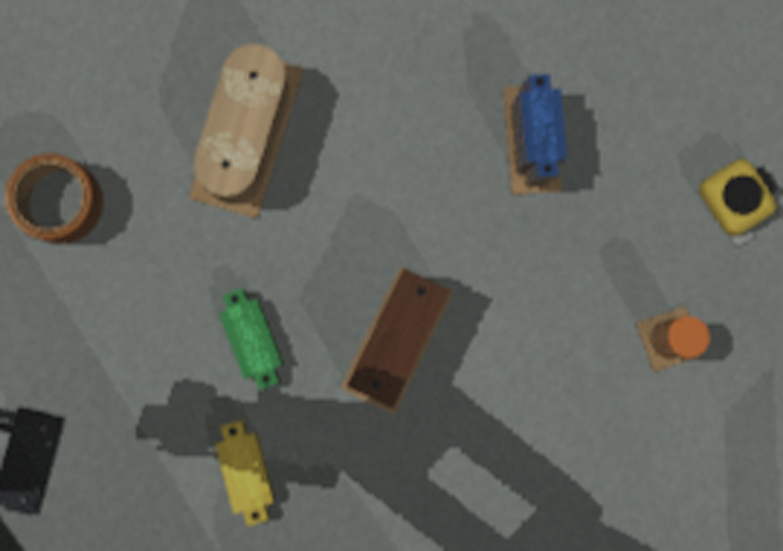

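The view shows all four parts squared on their piles and the bystanders unmoved. The foot blob took in some pad, so I check the foot by its holes, (254,75) and (226,163), and hand in if it is good.

Run:
```python
from h import *
from workcell import env,eyes
T=eyes.grab_frame('top')
p,q=[at(T,u/2.9+179.67,v/2.9+99.67,76)[:2] for u,v in ((254,75),(226,163))]
m=(p+q)/2; print(m,np.linalg.norm(p-q),np.degrees(np.arctan2(*(p-q)[::-1])))
if np.linalg.norm(m-[662,164.3])<6: print(env.job_done())
```

```text
[660.5328923  162.86525051] 94.85192924354965 -17.78327294624924
the job is handed in; nothing more can be done
None
```

All four parts are on their own piles, within about 3 mm and 1° of the piles as first measured; tape roll and tape measure were left untouched, and the job is handed in at about 27 s (no verdict was returned).

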